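Hang the bottle holder on the slotted upright

TASK

Take the steel two-bottle holder out of the white tray and hang it on the slotted upright: put its two hook tabs through the top two slots, feeling for the slots gently (never force the holder against the upright with a push of more than about 30 N), then press it down until it is fully home, and let go. Leave everything else where it stands.

Things in the scene. Friction and masses are not known exactly. Their poses are not given: they have to be found in the camera images.
- upright: Slotted upright, fixed: white hollow channel 50 mm wide, 189 mm tall, on a dark foot 120 mm wide, with a bare steel strip (64 mm wide, 3 mm thick) on its front. Origin: on the table, midway across the channel, in the plane of the strip's front face; x points out of that face, y along its width, z up. One column of three slots, 8 mm wide, 20 mm tall, lower edges 50, 100, 150 mm up.
- slot_top (a point): In the plane of the strip's front face, on the CHANNEL's middle, at the height of the top slot's lower edge (150 mm); axes as the upright's. The strip is screwed on with sideways adjustment: it and its column of slots (on the strip's middle) really sit up to 7.5 mm to either side (y) of this point, which no pose tells; find it by feel. It does not shift during the work.
- slot_mid (a point): The same for the middle slot (lower edge 100 mm up). Behind it, inside the channel, a sprung roller presses forward on the lip of the tab that comes down there: the last 6 mm down need a push of roughly 5 to 10 N on top of the holder's weight; let go sooner, it stops 4 to 5 mm high. Once down it stays.
- holder_grip (a point): Loose two-bottle holder, bare steel, 0.36 kg, standing in the tray. This point: middle of its upright centre divider, 10 mm thick (y), the part to grip; 85 mm above the underside, 20 mm below the divider's top, 35 mm in front of the back plate's tab side. x points from the back plate out along the floor, y across, z up. When fully home it is 165 mm above the table, 35 to 37 mm off the strip.
- holder: The same holder, same axes; origin on its underside, midway across, in the plane of the back plate's tab side. Floor 95 (x) by 110 mm with 18 mm high rim; back plate 60 mm wide, 94 mm tall; divider 105 mm tall for 60 mm from the plate, then 52 mm. The tabs can enter the top two slots with this origin 88 to 92 mm above the table; fully home it is 80 mm above it.
- holder_tab (a point): Upper of the holder's two hook tabs, at its root: underside of the neck, in the plane of the plate's tab side, 70 mm above the holder's underside; the lower tab is 50 mm below. Each points to -x, is 6 mm wide, sticks out 9 mm: neck 8 mm tall, and from 4.5 to 9 mm out a lip reaching 8 mm below the neck. Home, each neck rests on its slot's lower edge, lip behind the strip.
- tray: White tray, 220 x 320 mm, walls 22 mm tall, fixed; floor 4 mm thick. Origin under its centre, x along the short side.
- vial: Bystander: small capped vial, 24 mm across, 45 mm tall, stands in the tray; origin at the centre of its underside, z up.
- swab_jar: Bystander: low jar with steel cap, 52 mm across, 55 mm tall, stands in the tray; origin at the centre of its underside, z up.
- rub_bottle: Bystander: clear plastic bottle, 60 mm across, 150 mm tall; origin at the centre of its underside, z up.
- amber_bottle: Bystander: amber glass bottle, 56 mm across, 120 mm tall; origin at the centre of its underside, z up.
- tape_roll: Bystander: white ring-shaped roll, 64 mm across, 25 mm tall; origin at the centre of its underside, z up.
- vial_carton: Bystander: cardboard carton, 70 x 110 x 45 mm; origin at the centre of its underside, z up.
- dish: Bystander: round steel bowl, 110 mm across, 40 mm tall; origin at the centre of its underside, z up.
Mind the look-alikes: they are no part of the job. What is shaped like the upright but blue is not meant. Leave any green look-alike of the holder alone.

How it is judged:
By the outcome, as a careful person would: the job done as asked, in the order asked, and still so for the second after the job is handed in, with the robot touching nothing.
It also fails if it takes over 58 s, if anything falls off the work surface, if the arm or the gripper's body presses on something with over 40 N, if the wrist force passes 120 N, or if a joint passes its speed limit or range.

ROBOT

A 6-joint arm with a two-finger parallel gripper is mounted at the origin on the work surface. World frame = base frame: x ahead of the robot, y to its left, z up, the work surface at z = 0. Lengths are in m, angles in rad, forces in N, time in s.
With the tool pointing down it reaches from about 0.425 to 0.95 m from the base axis. Payload 3.5 kg.
Tool frame: the origin (TCP) lies at the very end of the fingers, on their centre line; the grasp point (between the pads) lies 19 mm behind it; z points along the fingers, y is the direction in which the jaws open and shut (so a half turn about z gives the same grasp; the last joint's range is limited). The gripper opens to 85 mm and grips with 20 to 120 N. Pads are 22 mm wide; open, the fingers measure 114 mm over their backs; the gripper's body (76 mm by 85 mm) begins 54 mm behind the grasp point. The pads swing forward as they close: fully open they stand 13 mm farther back than shut.
Start: joints at [-0.15, 0.286, 1.577, -0, 1.279, -0.15], TCP at [0.675, 0, 0.231] pointing down, gripper open.
Joint ranges: [-2.77, 2.77], [-0.9, 2.22], [0.21, 2.48], [-1.53, 4.67], [0.24, 2.81], [-2.84, 2.84]. Speed limits (rad/s): [2.79, 2.79, 3.14, 3.14, 3.14, 3.14].

INTERFACE

Orientations are given as a unit quaternion [x, y, z, w].
In Python, from plant import ctrl, imaging gives the robot as it stands.
- The arm moves only by the shell command python3 -m creep 'ROWS' [OPENING] [FORCE]. ROWS is JSON, one flat list of numbers, 4 for each row, row after row: the shift along the tool's x, y, z in units of 25 mm (1.0 is 25 mm), then the turn about the tool's z in units of 5 degrees (1.0 is 5 degrees). A call has 1 to 20 rows; each row is the pose to reach, as a shift and turn from the pose commanded when the call began, along the tool's axes at that moment; what a row does not reach only later rows make up. A row lasts 1/12 s, in which the tool goes at most 41.7 mm and 7.16 degrees, less where a joint would pass 70% of its speed; a pose out of reach is approached as far as the arm can. A call with a gripper value outside its range is refused whole. OPENING is the closure in counts, from 0 (fully open) to 255 (shut), set as the call begins (- or left out, the last holds). The fingers move at their own pace and stop on an object; FORCE is the grip in N (left out, the last holds). Time passes only in rows, so rows that repeat a pose let the fingers close. It gives the time, the measured TCP pose, the force and the opening at its end, in the units of the state.
- ctrl.get_state(): the state, without advancing time (a new reading comes with each control period).
- imaging.read_camera(name): name is "scene" or "side" or "wrist"; returns the picture (384x512x3 uint8, red, green, blue); there is no depth.
- imaging.camera_info(name): a dict with "intrinsics" (3x3 intrinsics, pixels), "origin" and "attitude" of the camera in the world. Camera axes: x right, y down, z forward; pixel columns grow to the right and rows downward; lengths in m; the calibration is good to about 2 mm. A picture is of the moment at which its call begins: read the wrist's pose just before it. camera_info takes no time and is no camera call; for the wrist camera it gives the pose at the moment of the call.
- ctrl.sign_off(): hands the job in, once; it reports no verdict.
Trained networks look in the newest picture that a camera, given by its name, has taken for a name from the list of things; names that differ only in an ending like _2 or _b are one class to them, and where a whole thing is asked for, a point or a joint stands for the part that bears it (a point fixed in the world has none). Each returns a list of dicts, best first, with "p" (0 to 1); they miss things now and then, are a little off and sometimes report something else, mostly with a low value. They report only what shows in the picture. A call takes as long as a camera call. They do not tell look-alikes from the thing itself.
- imaging.silhouettes(camera, name): "mask" (384x512 bool, what is visible of it) and "uv" ([column, row] in pixels, amid what is visible of it).
The state is a dict: "time": time; "qpos": joint angles; "dq": joint speeds; "joint_efforts": joint torques, N m; "eef_pos": TCP position; "tcp_rot": TCP orientation; "contact_force": force on the tool from outside, world axes, zero at the start; "wrist_torque": the same for the moment, N m; "opening": opening from 0.0 (shut) to 1.0 (fully open).
Only numpy, scipy, OpenCV 4.12 (cv2) and the standard library are available. Lean on these libraries where they do the work, as an engineer would, in place of code of your own. Each camera call takes 0.05 s, during which the arm holds its last target.

## Working session

There is one attempt and no reset: what is moved stays moved. The work goes in short steps, Python scripts to look and compute and a shell command to move; the robot and the scene stay as the last step left them, time stands still between calls to the robot, and variables do not carry over. Pictures are saved under pics/ and viewed, and the job is handed in when it is done.

```bash
ls; mkdir -p pics
python3 - <<'E'
from plant import ctrl, imaging
import cv2
s=ctrl.get_state(); print(s)
for n in ["scene","side","wrist"]:
    im=imaging.read_camera(n); cv2.imwrite(f"pics/{n}0.png",im[:,:,::-1]); print(n,imaging.camera_info(n))
E
```

```text
pics
{'time': 0.0, 'qpos': array([-1.49998588e-01,  2.87189846e-01,  1.57816531e+00,  4.04388186e-05,
        1.27858012e+00, -1.50001608e-01]), 'dq': array([ 5.46518787e-04, -4.75084975e-05,  3.87255981e-04, -6.67612789e-04,
       -1.23492071e-03, -2.91950663e-03]), 'joint_efforts': array([-1.79628755e-04, -4.05981302e+01, -2.92628127e+01, -1.54224781e-04,
        5.81841552e-03,  3.74769741e-06]), 'eef_pos': array([6.74354205e-01, 1.37910772e-04, 2.29937376e-01]), 'tcp_rot': array([ 7.07109363e-01,  7.07103229e-01, -6.79591605e-04, -9.54198570e-04]), 'contact_force': array([-0.14314009, -0.06279311,  0.39943724]), 'wrist_torque': array([-0.01451701, -0.00268557,  0.00415067]), 'opening': 1.0001022701383093}
scene {'intrinsics': array([[419.61600464,   0.        , 263.68949967],
       [  0.        , 419.61600464, 195.0865413 ],
       [  0.        ,   0.        ,   1.        ]]), 'origin': array([ 1.44718341, -0.20491855,  0.94359614]), 'attitude': array([ 0.70219768,  0.57875829, -0.26175   , -0.32162742])}
side {'intrinsics': array([[480.52618497,   0.        , 254.65553194],
       [  0.        , 480.52618497, 190.75256707],
       [  0.        ,   0.        ,   1.        ]]), 'origin': array([-0.05338623,  1.01200551,  0.8625898 ]), 'attitude': array([-0.22132932,  0.85036692, -0.46128955,  0.12288772])}
wrist {'intrinsics': array([[331.38927139,   0.        , 259.18639831],
       [  0.        , 331.38927139, 195.46759566],
       [  0.        ,   0.        ,   1.        ]]), 'origin': array([0.67556634, 0.07801137, 0.37462961]), 'attitude': array([ 9.87921284e-01,  1.63961085e-04, -1.22928453e-03,  1.54951603e-01])}
```

View pics/scene0.png

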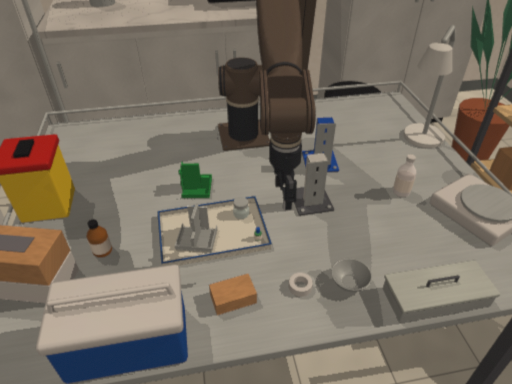

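View pics/side0.png

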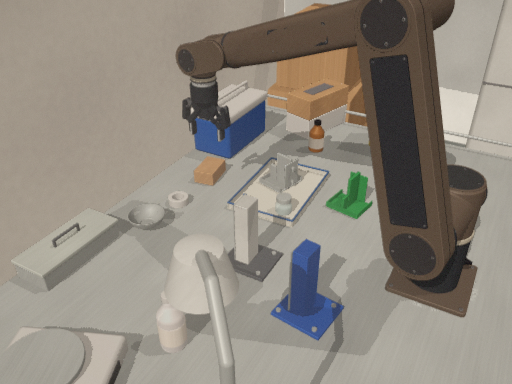

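View pics/wrist0.png

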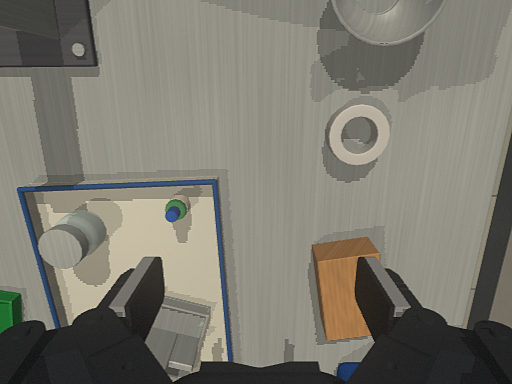

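```bash
cat > h.py <<'E'
import numpy as np, cv2
from scipy.spatial.transform import Rotation as R
from plant import ctrl, imaging
def cam(n):
    i=imaging.camera_info(n); return i["intrinsics"],np.array(i["origin"]),R.from_quat(i["attitude"]).as_matrix()
def ray(c,uv):
    K,o,A=c; d=A@np.linalg.inv(K)@np.array([uv[0],uv[1],1.]); return o,d/np.linalg.norm(d)
def atz(c,uv,z):
    o,d=ray(c,uv); return o+d*(z-o[2])/d[2]
def proj(c,P):
    K,o,A=c; p=(np.atleast_2d(P)-o)@A; q=p@K.T; return q[:,:2]/q[:,2:]
E
python3 - <<'E'
from h import *
for n,(x0,y0,x1,y1) in {"scene":(150,110,350,270),"side":(220,140,380,340)}.items():
    im=cv2.imread(f"pics/{n}0.png")[y0:y1,x0:x1]; f=min(800/(x1-x0),600/(y1-y0)); cv2.imwrite(f"pics/{n}0c.png",cv2.resize(im,None,fx=f,fy=f,interpolation=cv2.INTER_CUBIC)); print(f)
for n in ["scene","side","wrist"]:
  imaging.read_camera(n)
  c=cam(n)
  for t in ["upright","holder","tray"]:
    for d in imaging.silhouettes(n,t)[:3]:
        ys,xs=np.nonzero(d["mask"]); 
        print(n,t,round(d["p"],2),np.round(d["uv"]),xs.min(),xs.max(),ys.min(),ys.max(),"z0:",atz(c,d["uv"],0.05).round(3))
        if t!="x": np.save(f"pics/m_{n}_{t}_{int(d['uv'][0])}.npy",d["mask"])
print(ctrl.get_state()["time"])
E
```

```text
3.75
3.0
scene upright 0.88 [324. 144.] 302 337 118 171 z0: [0.196 0.279 0.05 ]
scene upright 0.59 [312. 193.] 295 333 155 214 z0: [0.46  0.156 0.05 ]
scene holder 0.63 [198. 232.] 174 216 205 252 z0: [ 0.567 -0.224  0.05 ]
scene holder 0.58 [195. 182.] 178 211 162 199 z0: [ 0.331 -0.217  0.05 ]
scene holder 0.5 [312. 190.] 294 332 154 215 z0: [0.444 0.158 0.05 ]
scene tray 0.8 [217. 233.] 157 270 196 265 z0: [ 0.58  -0.169  0.05 ]
scene tray 0.5 [242. 206.] 232 248 198 218 z0: [ 0.479 -0.081  0.05 ]
scene tray 0.44 [349. 274.] 331 371 259 291 z0: [0.796 0.159 0.05 ]
side upright 0.92 [309. 302.] 271 342 239 338 z0: [0.226 0.268 0.05 ]
side upright 0.56 [249. 244.] 228 280 194 280 z0: [0.449 0.155 0.05 ]
side holder 0.98 [350. 199.] 326 371 172 218 z0: [ 0.288 -0.177  0.05 ]
side holder 0.64 [280. 178.] 260 301 153 191 z0: [ 0.529 -0.186  0.05 ]
wrist upright 0.58 [41. 31.] 0 95 0 66 z0: [0.481 0.127 0.05 ]
wrist holder 0.7 [  8. 308.] 0 22 290 332 z0: [ 0.384 -0.164  0.05 ]
wrist holder 0.62 [177. 334.] 146 209 296 377 z0: [ 0.578 -0.2    0.05 ]
wrist tray 0.66 [140. 247.] 17 233 175 381 z0: [ 0.546 -0.086  0.05 ]
0.75
```

View pics/scene0c.png

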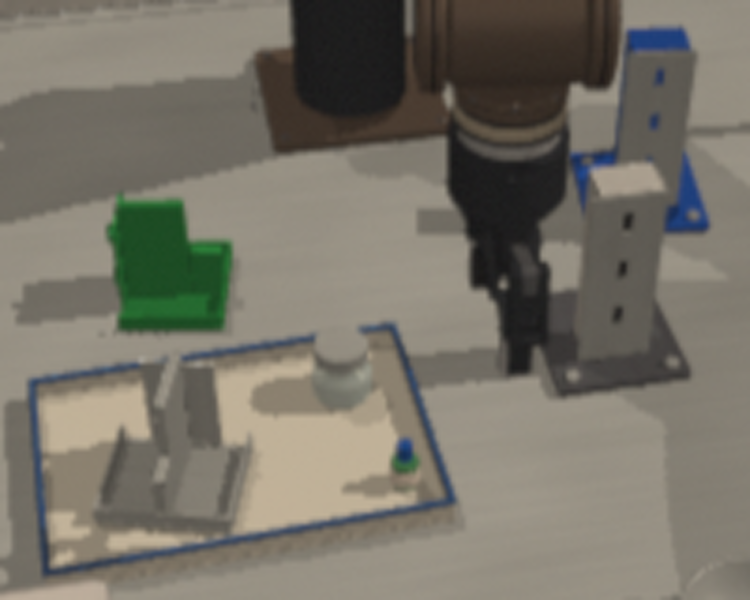

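View pics/side0c.png

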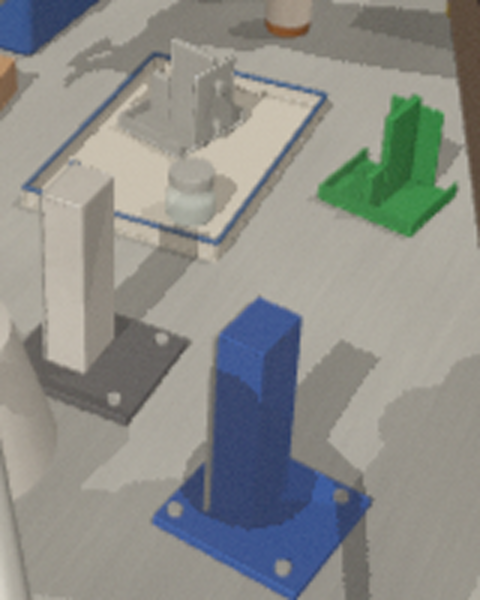

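```bash
python3 -m creep '[-1.5,-1.5,0,1.4, -3,-3,0,2.8, -4.5,-4.5,0,4.2, -6,-6,0,5.6, -7,-7,0,7, -8,-7.4,0,8.4, -8,-7.4,0,9.8, -8,-7.4,0,11.2, -8,-7.4,0,12.6, -8,-7.4,0,14, -8,-7.4,0,15.4, -8,-7.4,0,16.8, -8,-7.4,0,18, -8,-7.4,0,18, -8,-7.4,0,18]'
python3 - <<'E'
from h import *
im=imaging.read_camera("wrist"); cv2.imwrite("pics/w1.png",im[:,:,::-1])
print(cam("wrist"),ctrl.get_state())
E
```

```text
time: 2.0
eef_pos: [0.49, -0.2, 0.2315]
tcp_rot: [1.0, 0.001, 0.0, 0.0]
contact_force: [0.9, 0.1, 0.7]
opening: 1.001
(array([[331.38927139,   0.        , 259.18639831],
       [  0.        , 331.38927139, 195.46759566],
       [  0.        ,   0.        ,   1.        ]]), array([ 0.56935164, -0.20036503,  0.37582543]), array([[ 2.53772379e-03, -9.51693849e-01, -3.07038074e-01],
       [-9.99996778e-01, -2.43339175e-03, -7.22619348e-04],
       [-5.94315263e-05,  3.07038918e-01, -9.51696958e-01]])) {'time': 2.05, 'qpos': array([-5.79277189e-01, -3.72741000e-02,  1.93297201e+00,  3.07526662e-08,
        1.24570060e+00,  9.88936385e-01]), 'dq': array([ 6.70520221e-04,  1.65814218e-03, -6.62732714e-04,  2.66570661e-05,
       -1.42742174e-03,  9.45036182e-03]), 'joint_efforts': array([-1.27136061e-02, -2.74743783e+01, -2.89539957e+01, -3.35133263e-04,
       -1.42160543e-04,  9.31564893e-03]), 'eef_pos': array([ 0.48999265, -0.1999518 ,  0.23141916]), 'tcp_rot': array([9.99999161e-01, 1.29137144e-03, 8.11762384e-05, 5.32326735e-05]), 'contact_force': array([ 0.27085224, -0.57685654,  0.513629  ]), 'wrist_torque': array([-0.02125416, -0.02032877, -0.03096141]), 'opening': 1.0021403071590822}
```

View pics/w1.png

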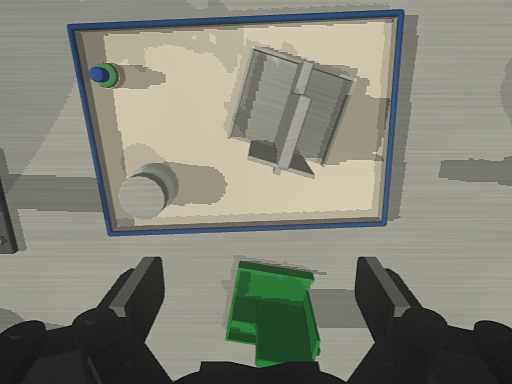

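Run:
```python
from h import *
im=cv2.imread("pics/w1.png")[35:185,215:365]
im=cv2.resize(im,None,fx=4,fy=4,interpolation=cv2.INTER_CUBIC); cv2.imwrite("pics/w1c.png",im)
```

```text
(no output)
```

View pics/w1c.png

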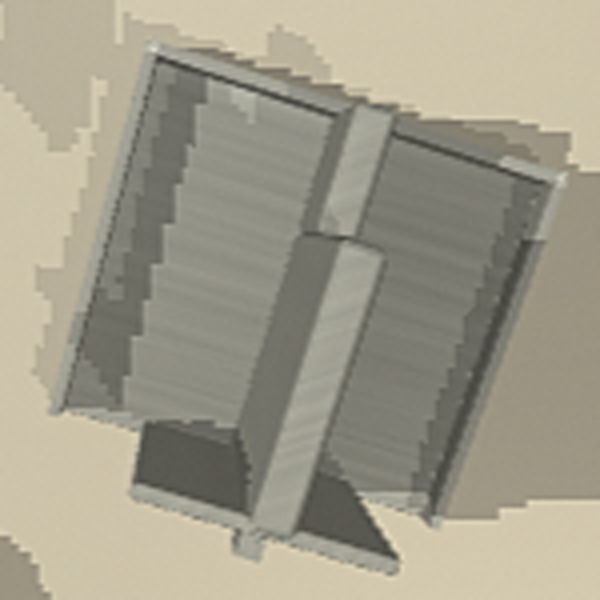

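```bash
cat > fh.py <<'E'
from h import *
from scipy.optimize import least_squares
def T(p,P): # x,y,yaw,z
    c,s=np.cos(p[2]),np.sin(p[2]); M=np.array([[c,-s,0],[s,c,0],[0,0,1]]); return np.asarray(P)@M.T+np.array([p[0],p[1],p[3]])
E
python3 - <<'E'
from fh import *
K=np.array([[331.38927139,0,259.18639831],[0,331.38927139,195.46759566],[0,0,1]])
c=cam("wrist")
obs=np.array([[152,45],[563,177],[52,411],[435,524],[132,496],[398,573],[333,238],[384,257],[252,530],[298,537]],float)
obs=(obs+.5)/4-.5+[215,35]
P=np.array([[95,55,18],[95,-55,18],[0,55,18],[0,-55,18],[0,30,94],[0,-30,94],[60,5,105],[60,-5,105],[0,5,105],[0,-5,105]])/1000
for zfree in (0,1):
    f=lambda p:(proj(c,T([*p[:3],p[3] if zfree else .004],P))-obs).ravel()
    r=least_squares(f,[.55,-.2,-.2,.004],loss="soft_l1")
    print(r.x.round(4),np.degrees(r.x[2])); print(f(r.x).reshape(-1,2).round(1).tolist())
    print("grip",T([*r.x[:3],.004],[[.035,0,.085]]))
E
```

```text
[ 0.505  -0.2194 -0.2773  0.004 ] -15.888891551900524
[[-1.4, -2.6], [1.3, -2.6], [-0.5, -0.1], [1.6, -0.3], [-0.2, -0.7], [0.2, -1.1], [1.0, 1.7], [0.6, 0.7], [-1.4, 1.7], [-1.3, 3.2]]
grip [[ 0.53866668 -0.22896075  0.089     ]]
[ 0.5041 -0.2199 -0.2797 -0.0026] -16.02740425556139
[[-0.4, -0.9], [0.1, -1.2], [0.6, -0.3], [0.9, -0.8], [0.7, -1.3], [-0.5, -1.9], [0.9, 2.7], [0.1, 1.6], [-1.2, 0.9], [-1.4, 2.4]]
grip [[ 0.53778025 -0.22955732  0.089     ]]
```

```bash
python3 -m creep '[0.9,0.5,1,1.4, 1.92,1.17,2.2,2.8, 1.92,1.17,3.4,3.18, 1.92,1.17,4.5,3.18, 1.92,1.17,5.5,3.18, 1.92,1.17,6.1,3.18, 1.92,1.17,6.46,3.18, 1.92,1.17,6.46,3.18]'
python3 - <<'E'
from h import *
im=imaging.read_camera("wrist"); cv2.imwrite("pics/w2.png",im[:,:,::-1])
im=imaging.read_camera("side")[130:230,200:360]; cv2.imwrite("pics/s2.png",cv2.resize(im[:,:,::-1],None,fx=5,fy=5))
E
```

```text
time: 2.72
eef_pos: [0.5366, -0.2283, 0.0673]
tcp_rot: [0.99, -0.138, -0.002, -0.001]
contact_force: [-0.7, 0.6, -0.0]
opening: 0.998
```

View pics/w2.png

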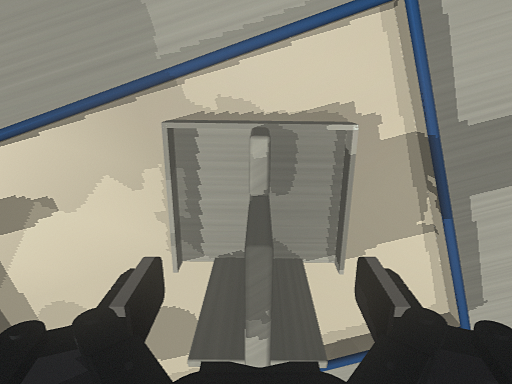

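View pics/s2.png

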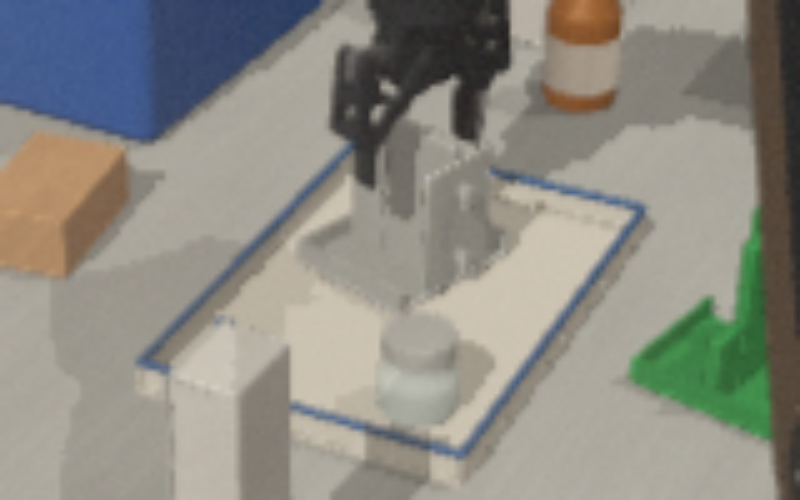

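```bash
python3 -m creep '[0,0,0,0,0,0,0,0,0,0,0,0,0,0,0,0,0,0,0,0,0,0,0,0,0,0,0,0,0,0,0,0,0,0,0,0,0,0,0,0]' 255 100
python3 - <<'E'
from fh import *
im=imaging.read_camera("wrist"); s=ctrl.get_state(); print(s["eef_pos"],s["tcp_rot"],s["opening"],s["contact_force"])
cv2.imwrite("pics/w3.png",cv2.resize(im[100:384,130:390,::-1],None,fx=2,fy=2,interpolation=cv2.INTER_CUBIC))
E
```

```text
time: 3.65
eef_pos: [0.538, -0.229, 0.07]
tcp_rot: [0.99, -0.138, -0.0, -0.0]
contact_force: [-0.5, 1.8, 3.1]
opening: 0.105
[ 0.53806254 -0.22904948  0.07003741] [ 9.90383335e-01 -1.38350364e-01 -3.36252693e-06 -1.65232871e-04] 0.10572481612872697 [-0.82367461  1.44072678  1.96103432]
```

View pics/w3.png

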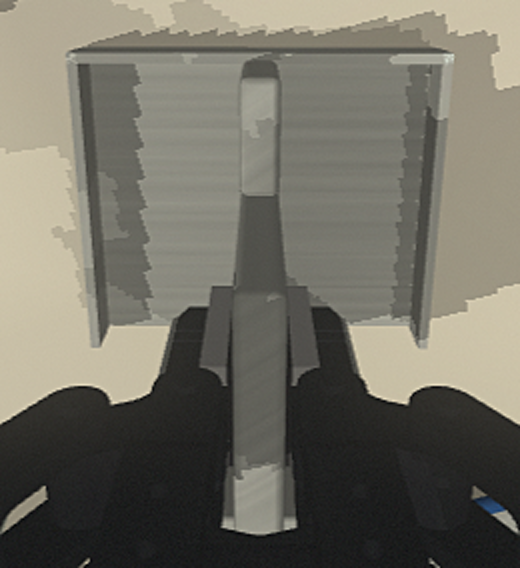

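Run:
```python
from fh import *
c=cam("wrist")
obs=np.array([[68,50],[452,51],[97,346],[422,346],[234,293],[285,293],[242,77],[279,77]],float)
obs=(obs+.5)/2-.5+[130,100]
P=np.array([[95,55,18],[95,-55,18],[0,55,18],[0,-55,18],[60,5,105],[60,-5,105],[95,5,52],[95,-5,52]])/1000
s=ctrl.get_state(); tcp=s["eef_pos"]; tx=R.from_quat(s["tcp_rot"]).as_matrix()[:,0]
print("toolx yaw",np.degrees(np.arctan2(tx[1],tx[0])))
for zf in (0,1):
    f=lambda p:(proj(c,T([*p[:3],p[3] if zf else .004],P))-obs).ravel()
    r=least_squares(f,[.505,-.22,-.28,.004],loss="soft_l1")
    print(r.x.round(4),np.degrees(r.x[2])); print(f(r.x).reshape(-1,2).round(1).tolist())
    g=T([*r.x[:3],.004],[[.035,0,.085]])[0]; print("grip",g, "tcp offset from grip along x:",(tcp-g)@tx)
```

```text
toolx yaw -15.904800063075486
[ 0.5037 -0.2197 -0.2799  0.004 ] -16.034767692256874
[[-0.3, 0.4], [0.3, 0.4], [-2.4, -1.0], [2.0, -0.7], [-1.1, 5.8], [1.7, 5.9], [-1.5, -5.3], [1.1, -5.2]]
grip [ 0.53737482 -0.22939224  0.089     ] tcp offset from grip along x: 0.0005684527131132111
[ 0.503  -0.2195 -0.2793 -0.0008] -16.005106306554776
[[2.0, 1.0], [-2.1, 0.8], [-0.5, -3.7], [0.3, -3.4], [-0.6, 1.6], [1.1, 1.7], [-1.2, -4.9], [0.8, -4.9]]
grip [ 0.53661929 -0.22919349  0.089     ] tcp offset from grip along x: 0.0013495298014143807
```

```bash
python3 -m creep '[0,0,-0.3,0, 0,0,-1,0, 0,0,-2,0, 0,0,-3.2,0, -0.3,-0.7,-4.4,0, -0.9,-1.9,-5.4,0, -1.5,-3.1,-6.4,0, -2.1,-4.3,-7.4,0, -2.7,-5.5,-8.4,0, -3.3,-6.8,-9,0, -3.7,-7.8,-9.2,0, -3.97,-8.39,-9.2,0, -3.97,-8.39,-9.2,0, -3.97,-8.39,-9.2,0]'
python3 - <<'E'
from h import *
s=ctrl.get_state(); print(s["eef_pos"],s["opening"],s["contact_force"])
for n in ["wrist","scene","side"]:
    im=imaging.read_camera(n); cv2.imwrite(f"pics/{n}4.png",im[:,:,::-1]); print(imaging.camera_info(n) if n=="wrist" else "")
E
```

```text
time: 4.87
eef_pos: [0.4994, 0.0002, 0.2991]
tcp_rot: [0.991, -0.137, -0.001, 0.0]
contact_force: [-0.4, -0.3, -3.1]
opening: 0.102
[4.99365781e-01 1.54704670e-04 2.99094656e-01] 0.10200728468910242 [-0.43832646 -0.31510851 -3.14511187]
{'intrinsics': array([[331.38927139,   0.        , 259.18639831],
       [  0.        , 331.38927139, 195.46759566],
       [  0.        ,   0.        ,   1.        ]]), 'origin': array([ 0.57612519, -0.02255413,  0.44319123]), 'attitude': array([-0.59526693,  0.78821217,  0.12425728, -0.0945462 ])}
```

View pics/wrist4.png

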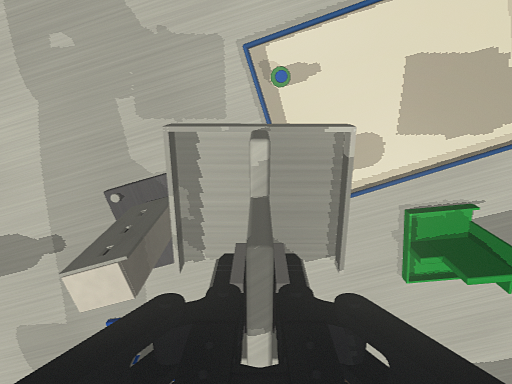

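View pics/scene4.png

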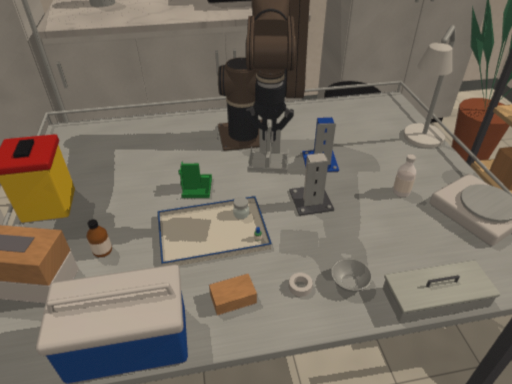

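Run:
```python
from h import *
a=cv2.imread("pics/wrist4.png")[165:315,50:200]; cv2.imwrite("pics/w4c.png",cv2.resize(a,None,fx=4,fy=4,interpolation=cv2.INTER_CUBIC))
a=cv2.imread("pics/scene4.png")[145:220,280:340]; cv2.imwrite("pics/sc4c.png",cv2.resize(a,None,fx=8,fy=8,interpolation=cv2.INTER_CUBIC))
a=cv2.imread("pics/side4.png")[185:285,215:290]; cv2.imwrite("pics/si4c.png",cv2.resize(a,None,fx=6,fy=6,interpolation=cv2.INTER_CUBIC))
```

```text
(no output)
```

View pics/w4c.png

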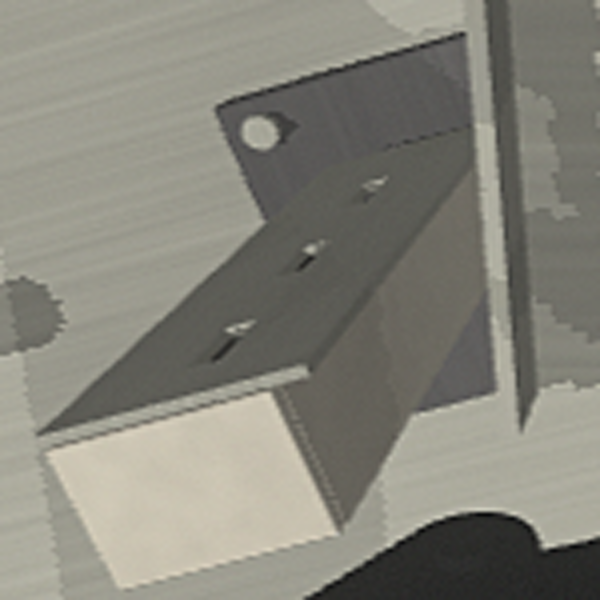

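View pics/sc4c.png

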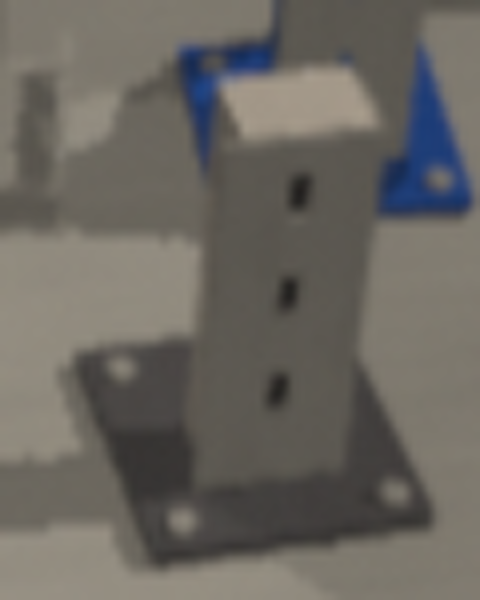

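View pics/si4c.png

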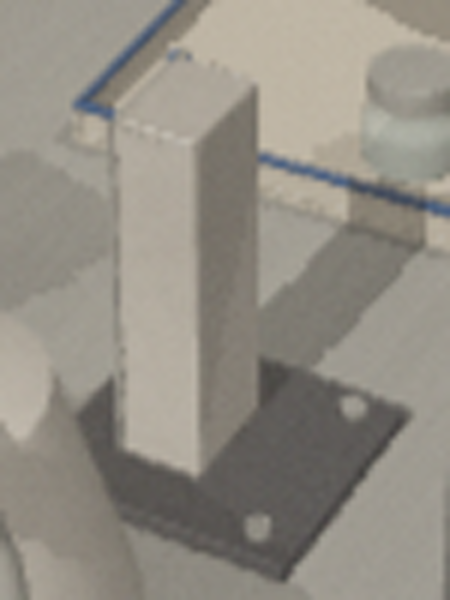

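Run:
```python
from fh import *
cw=cam("wrist"); cs=cam("scene")
ow=np.array([[38,435],[306,367],[230,341],[308,255],[374,188],[45,452],[275,392],[340,533],[122,590]],float); ow=(ow+.5)/4-.5+[50,165]
os_=np.array([[215,140],[380,130],[300,192],[288,294],[277,391]],float); os_=(os_+.5)/8-.5+[280,145]
def model(p):
    s,D=p[3],p[4]
    A=[[0,s+.032,.189],[0,s-.032,.189],[0,s,.160],[0,s,.110],[0,s,.060],[-.003,.025,.189],[-.003,-.025,.189],[-.003-D,-.025,.189],[-.003-D,.025,.189]]
    return T([p[0],p[1],p[2],0],A)
fw=lambda p:(proj(cw,model(p))-ow).ravel()
fs=lambda p:(proj(cs,model(p)[:5])-os_).ravel()
for nm,f in dict(w=fw,s=lambda p:np.r_[fs(p),(p[4]-.035)*100],both=lambda p:np.r_[fw(p),fs(p)]).items():
    r=least_squares(f,[.46,.14,0,0,.035],loss="soft_l1"); p=r.x
    print(nm,p.round(4),"yaw",np.degrees(p[2]).round(2),"slot top world",T([*p[:3],0],[[0,p[3],.15]]).round(4)); print(r.fun.round(1).tolist())
```

```text
w [ 0.4757  0.1599 -0.002  -0.0047  0.0378] yaw -0.12 slot top world [[0.4757 0.1552 0.15  ]]
[-0.3, 0.8, 0.7, -0.1, -0.0, -0.2, 0.4, 0.1, -0.7, 0.5, 1.9, -1.2, -2.8, -0.1, -2.1, 0.7, 1.3, -0.7]
s [ 0.2994 -0.4355 -0.2858  0.6177  0.035 ] yaw -16.38 slot top world [[0.4736 0.1571 0.15  ]]
[22.0, -0.3, -19.8, -0.2, -0.1, 0.3, 0.0, 0.1, 0.1, 0.0, 0.0]
both [ 0.4756  0.1598 -0.0029 -0.0045  0.0377] yaw -0.17 slot top world [[0.4756 0.1553 0.15  ]]
[-0.4, 0.9, 0.6, -0.0, -0.1, -0.1, 0.4, 0.2, -0.8, 0.6, 1.9, -1.2, -2.7, -0.0, -2.0, 0.7, 1.3, -0.7, 21.2, -1.6, -19.9, 2.0, -0.5, 0.7, -0.4, 0.6, -0.3, 0.5]
```

Run:
```python
from fh import *
cw=cam("wrist"); cs=cam("scene")
ow=np.array([[38,435],[306,367],[230,341],[308,255],[374,188],[45,452],[275,392],[340,533],[122,590]],float); ow=(ow+.5)/4-.5+[50,165]
os_=np.array([[380,130],[215,140],[300,192],[288,294],[277,391]],float); os_=(os_+.5)/8-.5+[280,145]
def model(p):
    s,D=p[3],p[4]
    A=[[0,s+.032,.189],[0,s-.032,.189],[0,s,.160],[0,s,.110],[0,s,.060],[-.003,.025,.189],[-.003,-.025,.189],[-.003-D,-.025,.189],[-.003-D,.025,.189]]
    return T([p[0],p[1],p[2],0],A)
fw=lambda p:(proj(cw,model(p))-ow).ravel()
fs=lambda p:(proj(cs,model(p)[:5])-os_).ravel()
for nm,f in dict(w5=lambda p:np.r_[fw(p)[:10],(p[4]-.035)*100,p[3]*100],s=lambda p:np.r_[fs(p),(p[4]-.035)*100,p[3]*100],both=lambda p:np.r_[fw(p),fs(p)]).items():
    r=least_squares(f,[.46,.14,0,0,.035],loss="soft_l1"); p=r.x
    print(nm,p.round(4),"yaw",np.degrees(p[2]).round(2),"slot top world",T([*p[:3],0],[[0,p[3],.15]]).round(4)); print(r.fun.round(1).tolist())
```

```text
w5 [ 0.4759  0.1552 -0.0084 -0.      0.035 ] yaw -0.48 slot top world [[0.4759 0.1552 0.15  ]]
[-0.5, 0.4, 0.8, -0.2, -0.1, -0.4, 0.4, -0.1, -0.8, 0.3, 0.0, -0.0]
s [ 0.4734  0.1559 -0.0824 -0.      0.035 ] yaw -4.72 slot top world [[0.4734 0.1559 0.15  ]]
[0.7, -0.3, 0.6, -0.2, -0.5, 0.3, -0.4, 0.1, -0.3, 0.0, 0.0, -0.0]
both [ 0.4756  0.1598 -0.0034 -0.0046  0.0377] yaw -0.2 slot top world [[0.4756 0.1552 0.15  ]]
[-0.3, 0.8, 0.8, -0.0, -0.0, -0.1, 0.4, 0.1, -0.7, 0.6, 2.0, -1.2, -2.6, -0.0, -2.0, 0.7, 1.3, -0.7, 0.5, -0.3, 0.7, 0.7, -0.5, 0.7, -0.4, 0.6, -0.3, 0.5]
```

```bash
python3 -m creep '[0.15,-0.8,0,-0.5, 0.35,-2.2,0,-1.5, 0.6,-3.7,0,-2.5, 0.8,-5.2,0,-3.14, 0.99,-6.3,0.5,-3.14, 0.99,-6.73,1.6,-3.14, 0.99,-6.73,3,-3.14, 0.99,-6.73,4.4,-3.14, 0.99,-6.73,5.4,-3.14, 0.99,-6.73,5.76,-3.14, 0.99,-6.73,5.76,-3.14, 0.99,-6.73,5.76,-3.14]'
python3 - <<'E'
from h import *
s=ctrl.get_state(); print(s["eef_pos"],s["tcp_rot"],s["contact_force"],s["wrist_torque"])
for n in ["wrist","scene","side"]:
    im=imaging.read_camera(n); cv2.imwrite(f"pics/{n}5.png",im[:,:,::-1])
a=cv2.imread("pics/scene5.png")[120:240,250:370]; a=cv2.resize(a,None,fx=4,fy=4,interpolation=cv2.INTER_CUBIC)
b=cv2.imread("pics/side5.png")[165:285,170:240+50][:,:120]; b=cv2.resize(b,(320,480) if 0 else None,fx=4,fy=4,interpolation=cv2.INTER_CUBIC)[:, :320]
cv2.imwrite("pics/c5.png",np.hstack([a,b]))
E
```

```text
time: 6.02
eef_pos: [0.5707, 0.154, 0.1563]
tcp_rot: [1.0, -0.002, 0.0, 0.0]
contact_force: [0.8, -0.2, -2.8]
opening: 0.099
[0.57070486 0.15397569 0.15632572] [ 9.99997205e-01 -2.35485707e-03  2.10526673e-04  2.36529931e-05] [ 0.78927727 -0.22053508 -2.84680443] [-0.00207346 -0.03282021  0.00596276]
```

View pics/c5.png

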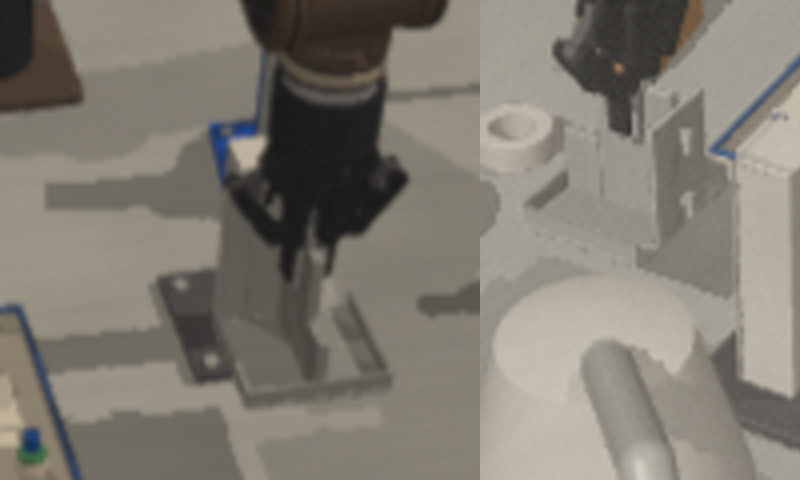

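View pics/wrist5.png

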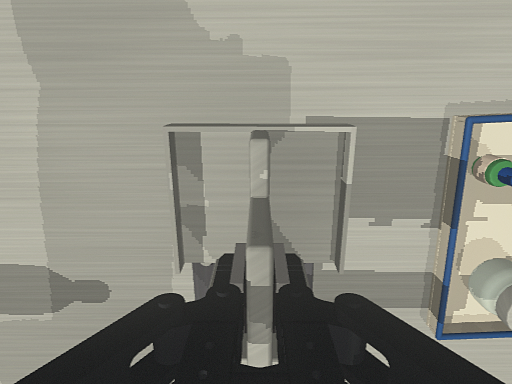

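```bash
python3 -c "
from h import *
s=ctrl.get_state(); print(s['eef_pos'],s['tcp_rot'],s['contact_force'])"
python3 -m creep '[-0.3,-0.02,0,0, -0.8,-0.02,0,0, -1.3,-0.02,0,0, -1.6,-0.02,0,0, -1.8,-0.02,0,0, -1.86,-0.02,0,0, -1.88,-0.02,0,0, -1.88,-0.02,0,0, -1.88,-0.02,0,0]'
python3 -c "
from h import *
s=ctrl.get_state(); print(s['eef_pos'],s['tcp_rot'],s['contact_force'],s['wrist_torque'])"
```

```text
[0.57190776 0.15455329 0.15889794] [ 9.99994367e-01 -2.01535633e-03  2.67349957e-03 -2.39015753e-04] [ 0.20151601 -0.19848343 -2.48034648]
time: 6.92
eef_pos: [0.5234, 0.1554, 0.1561]
tcp_rot: [1.0, -0.002, 0.0, -0.0]
contact_force: [0.8, 0.1, -2.8]
opening: 0.106
[0.52344834 0.15535142 0.15611894] [ 9.99998267e-01 -1.81391722e-03  4.19216225e-04 -2.41613085e-05] [ 0.77719331  0.14217616 -2.84962786] [-0.00106425 -0.01005208 -0.00351745]
```

```bash
python3 -m creep '[-0.04,0,0,0, -0.08,0,0,0, -0.12,0,0,0, -0.16,0,0,0, -0.16,0,0,0]'
python3 -c "
from h import *
s=ctrl.get_state(); print(s['eef_pos'],s['contact_force'],s['wrist_torque'])"
```

```text
time: 7.33
eef_pos: [0.5201, 0.1554, 0.1561]
tcp_rot: [1.0, -0.002, 0.002, -0.0]
contact_force: [5.1, -0.7, -5.0]
opening: 0.097
[0.52010797 0.15535708 0.15613321] [ 5.11043585 -0.71074668 -5.0217904 ] [-0.02893557 -0.812099    0.00764689]
```

```bash
cat > s.py <<'E'
from h import *
s=ctrl.get_state(); print(s['eef_pos'].round(5),s['contact_force'].round(1),s['wrist_torque'].round(2),R.from_quat(s['tcp_rot']).as_rotvec().round(4))
E
for i in 1 ; do python3 -m creep '[0,-0.02,0,0, 0,-0.04,0,0, 0,-0.04,0,0]' >/dev/null; python3 s.py; done
python3 -m creep '[0,-0.02,0,0, 0,-0.04,0,0, 0,-0.04,0,0]' >/dev/null; python3 s.py
python3 -m creep '[0,-0.02,0,0, 0,-0.04,0,0, 0,-0.04,0,0]' >/dev/null; python3 s.py
```

```text
[0.52    0.15602 0.15631] [ 4.8 -0.7 -4.3] [-0.26 -0.85  0.06] [ 3.1407 -0.0048  0.0045]
[0.51772 0.15771 0.1555 ] [-0.1  0.3 -3.8] [-0.    0.05 -0.  ] [-3.141   0.0061  0.0059]
[0.51824 0.15861 0.15545] [-0.1 -0.2 -3.9] [-0.04  0.03  0.01] [-3.1415e+00  5.2000e-03  2.7000e-03]
```

```bash
python3 -m creep '[-0.02,0.01,0,0, -0.05,0.01,0,0, -0.08,0.01,0,0, -0.1,0.01,0,0, -0.1,0.01,0,0]' >/dev/null; python3 s.py
python3 - <<'E'
from h import *
im=imaging.read_camera("side"); a=cv2.resize(im[165:285,170:290,::-1],None,fx=5,fy=5,interpolation=cv2.INTER_CUBIC); cv2.imwrite("pics/s6.png",a)
E
```

```text
[0.51625 0.15818 0.15583] [-0.   0.3 -2.9] [ 0.03  0.   -0.01] [-3.1415e+00  5.5000e-03  2.0000e-04]
```

View pics/s6.png

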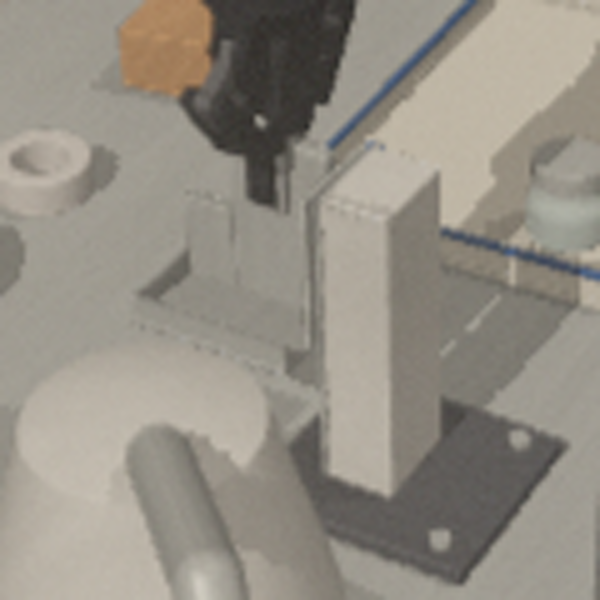

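```bash
python3 -m creep '[-0.04,0,0,0, -0.08,0,0,0, -0.12,0,0,0, -0.16,0,0,0, -0.16,0,0,0, -0.16,0,0,0]' >/dev/null; python3 s.py
python3 -m creep '[-0.02,0,0,0, -0.03,0,0,0, -0.03,0,0,0]' >/dev/null; python3 s.py
```

```text
[0.51232 0.1582  0.15581] [ 0.3  0.9 -2.9] [ 0.02 -0.03 -0.04] [ 3.1416 -0.0054 -0.    ]
[0.51167 0.15819 0.15584] [ 0.  -0.3 -3.7] [-0.05 -0.01  0.03] [ 3.1416e+00 -5.4000e-03  2.0000e-04]
```

```bash
python3 -m creep '[-0.015,0,0,0, -0.03,0,0,0, -0.03,0,0,0, -0.03,0,0,0]' >/dev/null; python3 s.py
python3 -m creep '[-0.015,0,0,0, -0.03,0,0,0, -0.03,0,0,0]' >/dev/null; python3 s.py
```

```text
[0.51158 0.15822 0.156  ] [ 3.8 -0.2 -5. ] [ 0.03 -0.54  0.04] [-3.1414e+00  5.3000e-03 -3.1000e-03]
[0.51149 0.15826 0.15612] [ 5.9  0.1 -6.1] [ 0.17 -1.07  0.12] [-3.1411  0.0052 -0.0066]
```

```bash
python3 -m creep '[0.02,0,0,0, 0.035,0,0,0, 0.035,0,0.03,0, 0.035,0,0.08,0, 0.035,0,0.13,0, 0.035,0,0.16,0, 0.035,0,0.16,0]' >/dev/null; python3 s.py
python3 -m creep '[0,0,0.04,0, 0,0,0.08,0, 0,0,0.12,0, 0,0,0.12,0, 0,0,0.12,0]' >/dev/null; python3 s.py
```

```text
[0.51165 0.15809 0.15238] [ 3.3 -0.9 -0.2] [-0.08 -0.66  0.03] [ 3.1415e+00 -5.9000e-03  2.8000e-03]
[0.51259 0.15811 0.15018] [ 5.7 -0.6  2.2] [-0.15 -0.92  0.06] [-3.1415  0.0056 -0.0067]
```

```bash
python3 -m creep '[0,0,0.04,0, 0,0,0.08,0, 0,0,0.12,0, 0,0,0.12,0, 0,0,0.12,0]' >/dev/null; python3 s.py
python3 -m creep '[0,0,0.03,0, 0,0,0.06,0, 0,0,0.06,0, 0,0,0.06,0]' >/dev/null; python3 s.py
```

```text
[0.51235 0.15811 0.14627] [ 6.2 -1.  -0.5] [-0.1  -1.29  0.06] [-3.1415  0.0056 -0.0063]
[0.51257 0.15815 0.14601] [ 4.6 -0.9  5.9] [-0.22 -0.79  0.04] [ 3.1416 -0.0053  0.0063]
```

```bash
python3 -m creep '[0,0,0.03,0, 0,0,0.06,0, 0,0,0.06,0, 0,0,0.06,0]' >/dev/null; python3 s.py
python3 -m creep '[0,0,0.03,0, 0,0,0.06,0, 0,0,0.06,0, 0,0,0.06,0]' >/dev/null; python3 s.py
```

```text
[0.51277 0.15817 0.14577] [ 3.5 -1.5 10.1] [-0.26 -0.34  0.05] [ 3.1415 -0.0052  0.0063]
[0.51293 0.15821 0.1456 ] [ 1.4 -1.8 15.1] [-0.35  0.16  0.04] [ 3.1414 -0.0048  0.0061]
```

Run:
```python
from h import *
im=imaging.read_camera("side"); a=cv2.resize(im[165:285,190:290,::-1],None,fx=5,fy=5,interpolation=cv2.INTER_CUBIC)
im=imaging.read_camera("scene"); b=cv2.resize(im[145:225,280:340,::-1],(300,400) if 0 else None,fx=5,fy=5,interpolation=cv2.INTER_CUBIC); b=cv2.copyMakeBorder(b,0,200,0,0,cv2.BORDER_CONSTANT)
cv2.imwrite("pics/s7.png",np.hstack([a,b[:600]]))
```

```text
(no output)
```

View pics/s7.png

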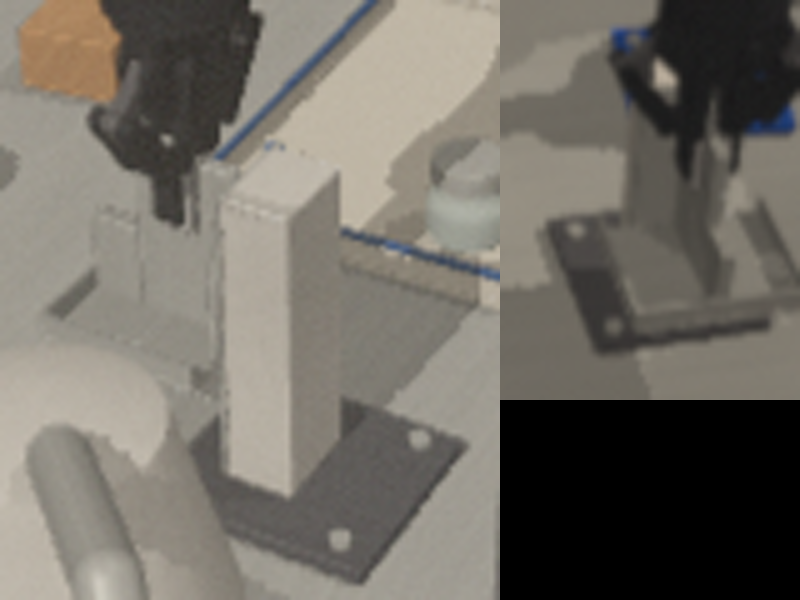

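```bash
python3 -m creep '[0,0,-0.06,0, 0,0,-0.1,0, 0,0,-0.1,0]' >/dev/null; python3 s.py
python3 -m creep '[0,0,0,0,0,0,0,0,0,0,0,0,0,0,0,0,0,0,0,0,0,0,0,0,0,0,0,0,0,0,0,0]' 0; python3 s.py
```

```text
[0.51265 0.15816 0.14587] [ 5.3 -1.1  7.6] [-0.29 -0.72  0.08] [-3.1415  0.0053 -0.0069]
time: 13.32
eef_pos: [0.5109, 0.1582, 0.1437]
tcp_rot: [1.0, -0.002, -0.0, -0.0]
contact_force: [0.6, 0.2, -0.1]
opening: 0.999
[0.51087 0.15821 0.14366] [ 0.6  0.2 -0.1] [ 0.02  0.04 -0.01] [-3.1416e+00  5.5000e-03  9.0000e-04]
```

Free of contact. Rise straight up, then back away to check.

```bash
python3 -m creep '[0,0,-0.4,0, 0,0,-1.2,0, 0,0,-2.2,0, 0,0,-3.4,0, 0,0,-4.6,0, 0,0,-5.6,0, -1,0.5,-6,0, -2,1.5,-6,0, -2,3,-6,0, -2,4,-6,0, -2,4.6,-6,0, -2,4.6,-6,0, -2,4.6,-6,0]'
python3 - <<'E'
from fh import *
im=imaging.read_camera("side"); a=cv2.resize(im[165:285,190:290,::-1],None,fx=5,fy=5,interpolation=cv2.INTER_CUBIC)
im=imaging.read_camera("scene"); b=cv2.resize(im[145:225,280:340,::-1],None,fx=5,fy=5,interpolation=cv2.INTER_CUBIC); b=cv2.copyMakeBorder(b,0,200,0,0,cv2.BORDER_CONSTANT)
cv2.imwrite("pics/s8.png",np.hstack([a,b[:600]]))
im=imaging.read_camera("wrist"); cv2.imwrite("pics/w8.png",im[:,:,::-1])
E
```

```text
time: 14.4
eef_pos: [0.4607, 0.0429, 0.2947]
tcp_rot: [1.0, -0.003, 0.001, -0.0]
contact_force: [-0.1, 0.2, -0.4]
opening: 1.0
```

View pics/s8.png

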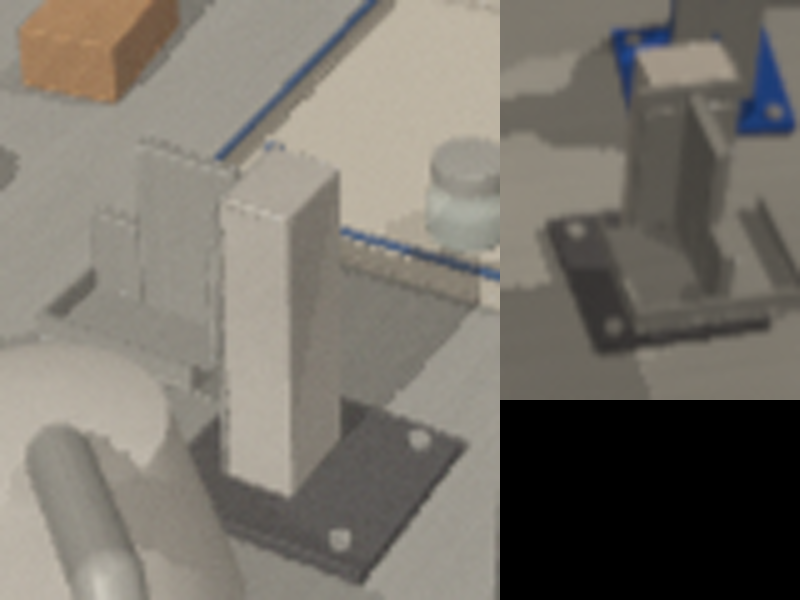

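View pics/w8.png

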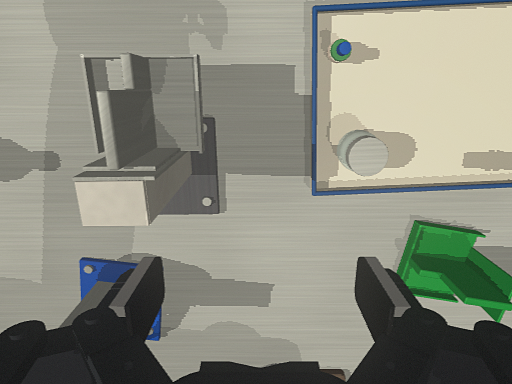

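Run:
```python
from h import *
a=cv2.imread("pics/w8.png")[45:235,65:225]; cv2.imwrite("pics/w8c.png",cv2.resize(a,None,fx=3.1,fy=3.1,interpolation=cv2.INTER_CUBIC))
c=cam("wrist"); c2=cam("scene"); c3=cam("side")
# predicted overlays for home and 5 mm high
for n,f,img in (("wrist",3.1,None),):
  out=[]
  for z in (.080,.085):
    im=cv2.resize(a,None,fx=2.4,fy=2.4,interpolation=cv2.INTER_CUBIC)
    segs=[([0,5,105],[60,5,105]),([0,-5,105],[60,-5,105]),([60,5,105],[60,-5,105]),([95,55,18],[95,-55,18]),([95,55,18],[0,55,18]),([95,-55,18],[0,-55,18]),([0,30,94],[0,-30,94])]
    for p,q in segs:
        P=np.array([p,q])/1000.+[.4757,.158,z]
        u=(proj(c,P)-[65,45]+.5)*2.4
        cv2.line(im,*[tuple(int(round(v)) for v in x) for x in u],(0,0,255),1)
    out.append(im)
  cv2.imwrite("pics/ov.png",np.hstack(out))
```

```text
(no output)
```

View pics/ov.png

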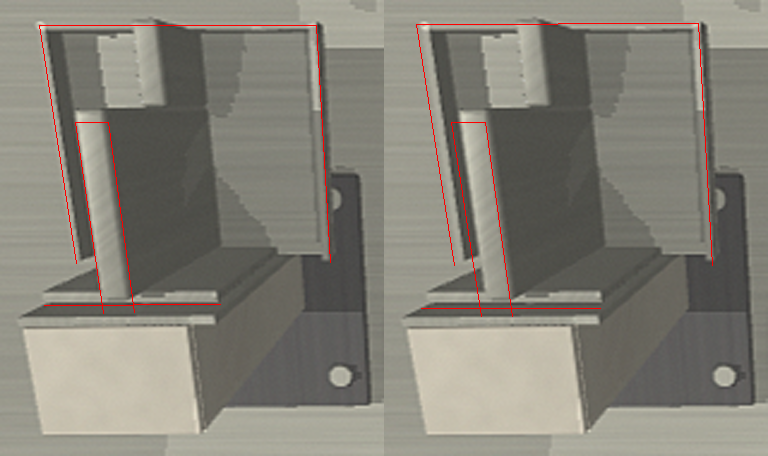

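```bash
python3 -c "
from h import *
s=ctrl.get_state(); print(s['time'],s['contact_force'].round(1)); print(ctrl.sign_off())"
```

```text
14.55 [-1.1  0.5  0.6]
the job is handed in; nothing more can be done
None
```

The steel two-bottle holder is hanging on the white upright, hooked through the top two slots and pressed fully home. I then let go and handed the job in at 14.6 s.

- **Finding the slots:** I felt for them with a push of about 5 N. The tabs dropped in at y ≈ 0.158, about 2–3 mm from where the camera had put them.
- **Pressing home:** It came to a firm stop at the expected height, with the TCP at 0.146 m, which puts the holder's underside at 80 mm. I then pressed on to about 18 N above the holder's weight reading.
- **Checks after letting go:**
  - The side picture shows no change in the holder from before release.
  - In the wrist picture, the outline drawn for an 80 mm underside fits the holder better than one drawn 5 mm higher.
  - The outline did not match everywhere. The divider's front end and the plate's top edge sit 2–3 mm further out than drawn, and the same kind of offset showed when I measured the holder in the tray.
- **Robot and other things:** The gripper is clear, with wrist force readings around zero. The vial, the jar, and the green and blue look-alikes looked untouched in the last wrist picture. I did not check the other bystanders one by one at the end.

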